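Set the catch bar and hold a sample slide flush on a tilted stage

ROBOT

A 6-joint arm with a two-finger parallel gripper is mounted at the origin on the work surface. World frame = base frame: x ahead of the robot, y to its left, z up, the work surface at z = 0. Lengths are in mm, angles in degrees, forces in N, time in s.
With the tool pointing down it reaches from about 350 to 950 mm from the base axis. Payload 17.4 kg.
Tool frame: the origin (TCP) lies midway between the tips of the shut fingers; the grasp point (between the pads) lies 19 mm behind it; z points along the fingers, y is the direction in which the jaws open and shut (so a half turn about z gives the same grasp; the last joint's range is limited). The gripper opens to 93 mm and grips with 3 to 60 N. Pads are 15 mm wide; open, the fingers measure 128 mm over their backs; the gripper's body (75 mm by 188 mm) begins 65 mm behind the grasp point.
Start: joints at [64.469, 6.646, 82.598, -0, 90.757, -2.166], TCP at [267.707, 619.649, 218.646] pointing down, gripper open.
Joint ranges: [-162.19, 162.19], [-47.58, 125.68], [4.15, 143.07], [-65.23, 245.23], [0.69, 171.88], [-170.13, 170.13]. Speed limits (degrees/s): [108.29, 108.29, 127.2, 180, 180, 180].

INTERFACE

Orientations are given as [roll, pitch, yaw] about the fixed x, y, z axes, in that order (R = Rz(yaw) Ry(pitch) Rx(roll)).
In Python, from rig import env gives the robot as it stands. Calls block until the motion is done:
- env.reach(position, orientation): joint-space move of the TCP to a pose.
- env.move_linear(position, rot=None, vel=150): straight line of the TCP; rot=None keeps the orientation; vel is the mean speed in mm/s.
- env.movej(angles): joint-space move.
- env.release() and env.gripper_close(strength=None): open the fingers fully, or close them until they stop; strength is the grip in N (None keeps the last).
- env.wait(seconds).
- env.inverse_kinematics(position, orientation): joint angles nearest the present ones, or None.
- env.capture(name): name is "scene" or "side" or "wrist"; returns a dict with "img" (400x640x3 uint8, blue, green, red), "fx", "fy", "cx", "cy" (pixels), "k1" (the pictures are not rectified: a ray, as slopes to the right and down, at radius r is drawn at 1 + k1 r^2 times it, then the intrinsics apply), "R" (3x3) and "t" (3): a world point X has camera coordinates R X + t; the wrist camera has in their place "T_tool_cam" (4x4, takes a point from camera to tool coordinates, whose origin is the TCP and whose axes are the flange's). Camera axes: x right, y down, z forward; pixel columns grow to the right and rows downward; lengths in mm; the calibration is good to about 2 mm. A picture is of the moment at which its call begins: read the wrist's pose just before it. There is no depth.
A pose or a line that the arm cannot do raises env.Unreachable and nothing moves.
- env.job_done(): hands the job in, once; it reports no verdict.
Readings, each from a call of its own:
- env.read_time(): time.
- env.read_q(): joint angles.
- env.read_joint_vel(): joint speeds.
- env.read_joint_torque(): joint torques, N m.
- env.read_eef_pos(): TCP position.
- env.read_eef_rot(): TCP orientation.
- env.read_contact_force(): force on the tool from outside, world axes, zero at the start.
- env.read_ft_torque(): the same for the moment, N m.
- env.read_finger_gap(): opening from 0.0 (shut) to 1.0 (fully open).
Only numpy, scipy, OpenCV 4.12 (cv2) and the standard library are available. Lean on these libraries where they do the work, as an engineer would, in place of code of your own. Each camera call takes 0.05 s, during which the arm holds its last target.

TASK

On the sample stage, lay the square steel catch bar across the two blue notched posts, down in both notches and roughly centred, and let go of it. Then pick up the copper sample slide by its black fin, tilt it to match the sloped white face of the stage, and hold its underside flush on the face, centred and square with it (either way round), pressing the sprung face gently about half way in; finish still gripping and pressing it, clear of the bar. Leave the other things on the bench where they are.

Things in the scene. Friction and masses are not known exactly. Their poses are not given: they have to be found in the camera images.
- stage: Bolted-down sample stage. Origin on the bench, directly below the tilt axis (70 up, along y); x points away from its post side, z up. Aluminium base plate 12 thick, x -110 to +55, y +-80. Two grey cheeks at y = +-49, 8 thick, x +-20, 82 high, hold the tilting head with the white face. Two blue notched posts at x = -90: see seat.
- seat (a point): Seat of the bar: midway between the two blue posts at the height of the notch floors, 50 above the bench; axes as the stage (x = -90, y = 0 there). The posts stand at y = +-65 of it, 14 wide in y, 46 long in x, 70 high; each has a notch right through in y, 22 wide at the floor and up to 58, flaring to about 32 at the top. Free room between the posts.
- face (a point): Centre of the flat white sprung face on the stage's tilting head, 90 (x) by 80 (y). z is its outward normal, y the stage's y, x runs up the slope. The slope is locked at 0.2 to 0.5 rad from level, low edge on the side of the posts and the robot; the face lies 30 above the tilt axis along its normal. Pushed, it does not rotate, only sinks along -z (pad).
- pad (a joint): How far the sprung white face is pushed in along its normal, in m: 0 free, 0.013 at the stop, half way 0.0065. It starts to give at about 2 N and stiffens by 1 N per mm, so about 8 N half way.
- slide: Loose sample slide, 0.12 kg: copper plate 70 (x) by 50 (y) by 6 thick with a black upright fin on its middle, 34 (x) by 12 (y), rising from the plate to 46 above the underside. Origin: centre of its underside (the side that goes on the face), z up through the fin. It starts lying flat on the bench, fin up.
- bar: Loose catch bar, square steel, 16 by 16 by 180 long (y), about 0.15 kg, its middle 50 black. Origin: centre of its underside; y along its length, z up. It starts lying on the bench.
- bar_mid (a point): Centre of the catch bar, 8 above its underside; same axes as bar. When laid in the notches it is 58 above the bench, at x = -90, y = 0 of the stage.
- flange_ring: Bystander: loose steel ring, 72 diameter, 18 high. Origin: centre of the underside.
- screw_jar: Bystander: amber jar, 60 diameter, 80 high. Origin: centre of the underside.
- driver: Bystander: screwdriver with a red handle, 170 long, lying along its x. Origin: under its middle.
- blank_flange: Bystander: steel disc with a stub, 72 diameter, 22 high. Origin: centre of the underside.
- spool: Bystander: orange spool standing upright, 56 diameter, 40 high. Origin: centre of the underside.
- sample_tray: Bystander: blue divided tray, 90 by 120, 30 high. Origin: centre of the underside.
Mind the look-alikes: they are no part of the job. What is meant by the slide is not green or turquoise, and is the smaller of those in its own colour.

How it is judged (in metres and radians):
On the way:
1. the catch bar lies in both notches of the posts, released (x of bar_mid in the frame of seat between -0.007 and 0.007 m and y of bar_mid in the frame of seat between -0.02 and 0.02 m and z of bar_mid in the frame of seat between 0.004 and 0.012 m and angle between the y axis of bar and the y axis of stage, either way round below 0.07 rad and contact force between the fingers and bar below 0.3 N), for 0.2 s.
At the end, for the whole second after the job is handed in: Bar released in both notches (7 mm across, 20 along, 4 high, 0.07 rad). Slide gripped, underside on the white face: parallel within 0.05 rad, within 3 mm of it, centred within 12 mm each way, square within 0.15 rad either way round; face pushed in 3 to 10 mm; slide still and clear of the bar (all of step 1 and angle between the z axis of slide and the z axis of face, either way round below 0.05 rad and angle between slide's own z axis and vertical below 1.2 rad and angle between the x axis of slide and the x axis of face, either way round below 0.15 rad and x of slide in the frame of face between -0.012 and 0.012 m and y of slide in the frame of face between -0.012 and 0.012 m and z of slide in the frame of face between -0.003 and 0.003 m and value of joint pad between 0.003 and 0.01 m and contact force between the fingers and slide above 1 N and contact force between slide and bar below 0.3 N and linear speed of each of slide, bar below 0.01 m/s); the arm keeps its last pose, push and grip.
It fails at once if a bystander was shifted by more than 30 mm (distance of any of flange_ring, screw_jar, driver, blank_flange, spool, sample_tray from where it was at the start of the episode above 0.03 m).
It fails at once if the slide was pressed hard on the stage (over 30 N) (contact force between slide and stage above 30 N).
It also fails if it takes over 62 s, if anything falls off the work surface, if the arm or the gripper's body presses on something with over 40 N, if the wrist force passes 120 N, or if a joint passes its speed limit or range.

## Working session

There is one attempt and no reset: what is moved stays moved. The work goes in short steps, each a Python script; the robot and the scene stay as the last script left them, time stands still between calls to the robot, and variables do not carry over. Pictures are saved under pics/ and viewed, and the job is handed in when it is done.

```bash
ls; mkdir -p pics; python3 - <<'E'
from rig import env
import cv2
for n in ("scene","side","wrist"):
    c=env.capture(n); cv2.imwrite(f"pics/{n}0.png",c["img"])
    print(n,{k:(v.tolist() if hasattr(v,'tolist') else v) for k,v in c.items() if k!="img"})
print(env.read_time(),env.read_eef_pos(),env.read_eef_rot(),env.read_finger_gap())
E
```

```text
pics
scene {'fx': 424.0958704314064, 'fy': 424.0958704314064, 'cx': 321.820078794265, 'cy': 202.077220443453, 'k1': -0.0406991117515902, 'R': [[-0.1679480217096091, 0.9857845300295615, -0.004724654296935496], [0.7513791276209062, 0.12490695138486275, -0.6479410930566031], [-0.6381401637410663, -0.11237043138715998, -0.7616757955786627]], 't': [72.78424379782038, -374.1547389501046, 1339.9597935518375]}
side {'fx': 434.13215031746154, 'fy': 434.13215031746154, 'cx': 320.1261177093103, 'cy': 200.5182326520418, 'k1': -0.09575658197615042, 'R': [[0.9882172078828823, -0.15302960831420462, 0.0029477149389743845], [-0.09210597267433854, -0.6099522687745988, -0.7870671633440399], [0.12224254513823868, 0.7775218124245266, -0.6168602689120164]], 't': [-521.7120770246183, 133.678326534536, 1193.9552676376197]}
wrist {'fx': 317.3947426123737, 'fy': 317.3947426123737, 'cx': 319.23492743375425, 'cy': 198.72695444524274, 'k1': 0.019121732735351324, 'T_tool_cam': [[0.000337569283219985, -0.9582560975101644, -0.2859110659480801, 80.17090446839099], [0.9999990448889513, -5.971459527662103e-05, 0.0013808169142688214, -0.4219558807837531], [-0.0013402492912314853, -0.28591125899263836, 0.958255162111366, -166.27286874168715], [0.0, 0.0, 0.0, 1.0]]}
0.15 [267.66498056 619.51449734 218.0862606 ] [-1.79951411e+02 -1.74567760e-03  1.56631121e+02] 0.9988004210129104
```

View pics/scene0.png

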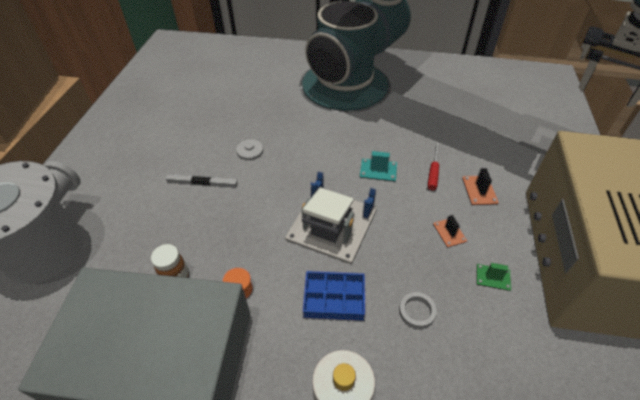

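View pics/side0.png

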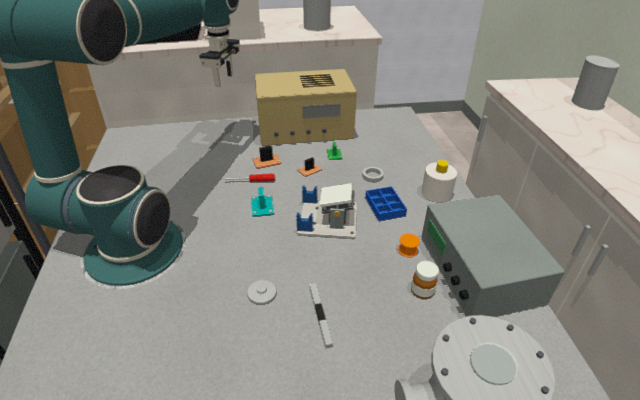

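View pics/wrist0.png

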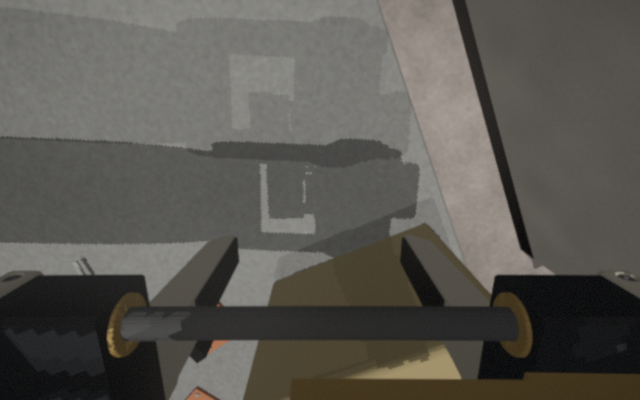

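Candidates in the scene view are turquoise (379,168), large copper (481,190), small copper (450,232) and green (493,276). By the description it is the small copper one at (450,232). The bar is at (202,181). Next I'll take close crops.

```bash
python3 - <<'E'
import cv2
def crop(f,x0,y0,x1,y1,s,o):
    im=cv2.imread(f"pics/{f}.png")[y0:y1,x0:x1]
    im=cv2.resize(im,None,fx=s,fy=s,interpolation=cv2.INTER_CUBIC)
    for x in range((x0+9)//10*10,x1,10):
        cv2.line(im,((x-x0)*s,0),((x-x0)*s,6),(0,0,255),1); 
        if x%20==0: cv2.putText(im,str(x),((x-x0)*s,16),0,.4,(0,0,255),1)
    for y in range((y0+9)//10*10,y1,10):
        cv2.line(im,(0,(y-y0)*s),(6,(y-y0)*s),(0,0,255),1); 
        if y%20==0:cv2.putText(im,str(y),(8,(y-y0)*s),0,.4,(0,0,255),1)
    cv2.imwrite(f"pics/{o}.png",im)
crop("scene0",420,150,520,250,6,"c1")
crop("side0",230,140,350,240,6,"c2")
crop("scene0",280,165,390,265,6,"c3")
crop("side0",290,175,370,245,8,"c4")
crop("scene0",155,160,255,200,8,"c5")
crop("side0",300,275,345,350,8,"c6")
E
```

```text
(no output)
```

View pics/c1.png

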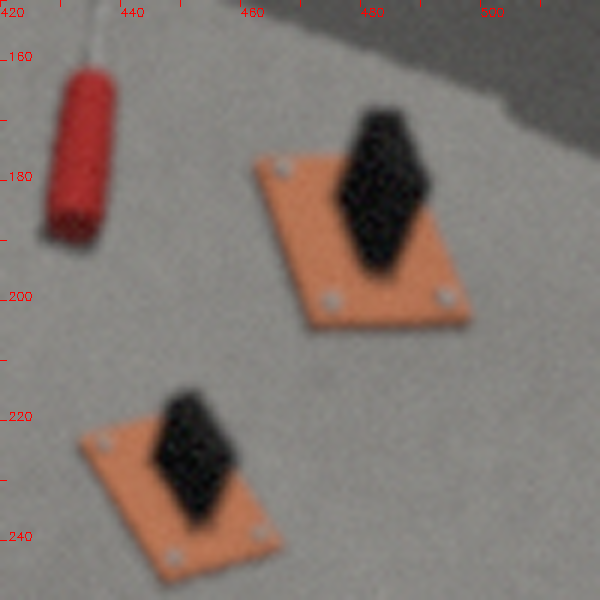

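View pics/c2.png

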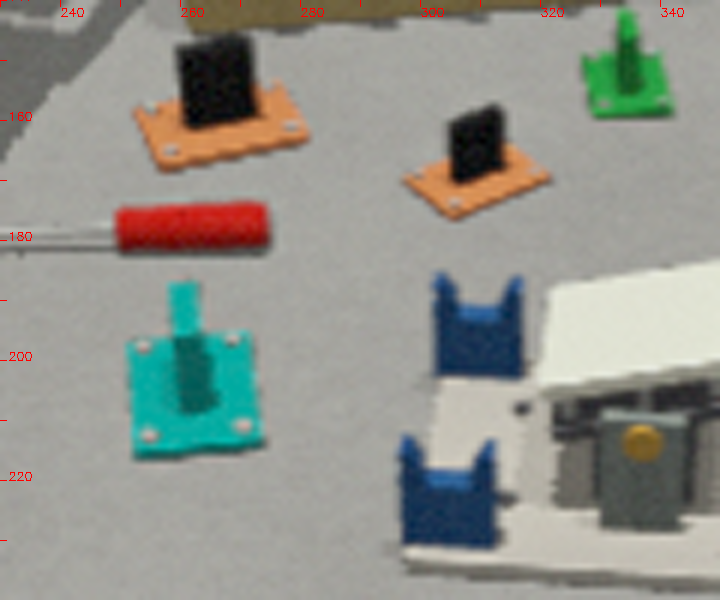

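View pics/c3.png

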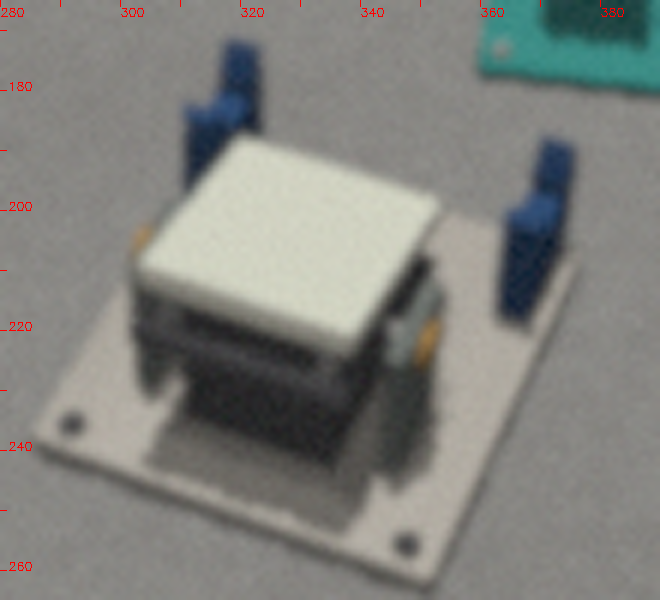

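View pics/c4.png

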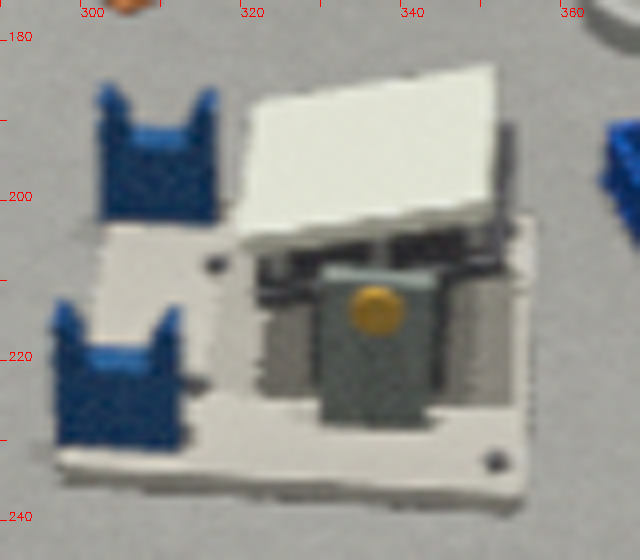

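View pics/c5.png

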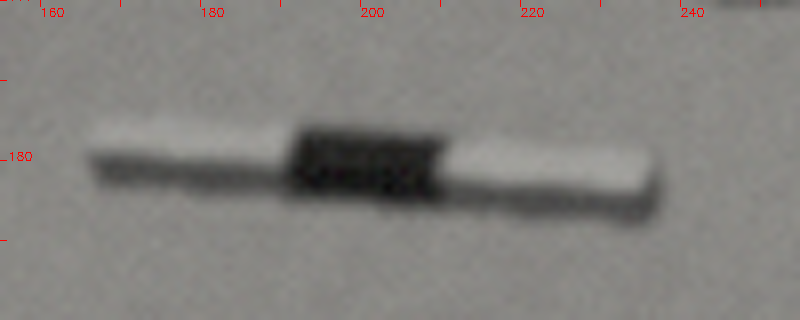

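View pics/c6.png

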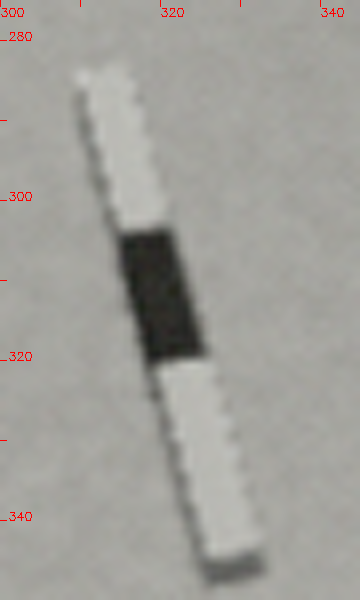

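The crops confirm the choice. The copper slide at (450,232) is clearly smaller than the one at (481,190). Next I fit poses jointly from both fixed views.

```bash
cat > h.py <<'E'
import numpy as np, cv2
from scipy.optimize import least_squares
from scipy.spatial.transform import Rotation as Ro
CAM={}
def cams():
    import pickle
    return pickle.load(open('cams.pkl','rb'))
def proj(c,X):
    X=np.atleast_2d(X); p=X@np.array(c['R']).T+np.array(c['t'])
    u=p[:,:2]/p[:,2:]; r2=(u**2).sum(1,keepdims=True); u=u*(1+c['k1']*r2)
    return u*[c['fx'],c['fy']]+[c['cx'],c['cy']]
def wcam(c,pos,rot):
    T=np.eye(4);T[:3,:3]=Ro.from_euler('xyz',rot,degrees=True).as_matrix();T[:3,3]=pos
    W=T@np.array(c['T_tool_cam']); R=W[:3,:3].T
    d={k:c[k] for k in('fx','fy','cx','cy','k1')}; d['R']=R; d['t']=-R@W[:3,3]; return d
def fit(model,obs,p0):
    # model(p)-> dict name->xyz; obs list (cam,name,u,v)
    def f(p):
        m=model(p); return np.concatenate([(proj(c,m[n])[0]-[u,v]) for c,n,u,v in obs])
    s=least_squares(f,p0,x_scale=[10,10]+[.1]*(len(p0)-2),loss='soft_l1')
    return s.x,f(s.x).reshape(-1,2)
def Z(a): return Ro.from_euler('z',a).as_matrix()
def planar(pts):
    return lambda p:{n:Z(p[2])@np.array(x,float)+[p[0],p[1],0] for n,x in pts.items()}
BAR={'a':(-8,-90,16),'b':(8,-90,16),'c':(8,90,16),'d':(-8,90,16)}
SL={'A':(-35,-25,6),'B':(35,-25,6),'C':(35,25,6),'D':(-35,25,6)}
for i,(a,b) in enumerate([(-1,-1),(1,-1),(1,1),(-1,1)]): SL['f%d'%i]=(17*a,6*b,46)
ST={'b1':(55,80,12),'b2':(55,-80,12),'b3':(-110,80,12),'b4':(-110,-80,12),
 'n1':(-101,-72,50),'n2':(-79,-72,50),'n3':(-101,58,50),'n4':(-79,58,50),
 'p1':(-113,-72,12),'p2':(-67,-72,12),'p3':(-113,58,12),'p4':(-67,58,12)}
F={'f1':(-45,-40),'f2':(-45,40),'f3':(45,40),'f4':(45,-40)}
def stage(p):
    x,y,a,s=p; m={n:np.array(v,float) for n,v in ST.items()}
    u=np.array([np.cos(s),0,np.sin(s)]); n_=np.array([-np.sin(s),0,np.cos(s)])
    for k,(fx,fy) in F.items(): m[k]=np.array([0,fy,70])+fx*u+30*n_
    return {k:Z(a)@v+[x,y,0] for k,v in m.items()}
E
python3 - <<'E'
from rig import env
import pickle
C={n:{k:v for k,v in env.capture(n).items() if k!='img'} for n in('scene','side')}
pickle.dump(C,open('cams.pkl','wb'))
from h import *
np.set_printoptions(precision=2,suppress=True)
S,D=C['scene'],C['side']
o=[(S,'a',166,175.5),(S,'b',166.5,179.8),(S,'c',234.5,184.3),(S,'d',235.5,178.6),
(D,'a',325,345.5),(D,'b',331.5,344),(D,'c',315,282.5),(D,'d',309.7,284)]
p,r=fit(planar(BAR),o,[500,-200,0]);print('bar',p,np.degrees(p[2]));print(r)
o=[(S,'A',433.3,223.3),(S,'B',448,245.8),(S,'C',467.2,240.5),(D,'A',305.8,175.5),(D,'B',322,169.2),(D,'D',297.2,170)]
p,r=fit(planar(SL),o,[600,300,.3]);print('slide',p,np.degrees(p[2]));print(r)
o=[(S,'b1',352,261.7),(S,'b2',286.3,238.3),(S,'b3',376.3,208.7),(S,'f1',320.5,187.5),(S,'f2',353.3,198.8),(S,'f3',338.8,220.5),(S,'f4',302.8,208.3),
(D,'f2',321.5,188.1),(D,'f3',351.8,183.1),(D,'f4',351.6,200.6),(D,'f1',320.3,205),
(D,'b4',297.3,231.5),(D,'b2',355,236.3),(D,'b1',356.9,201.9),(D,'n1',300.6,221.3),(D,'n2',309,221.3),(D,'n3',306.6,193.8),(D,'n4',313.8,193.8),(D,'p1',296.9,231),(D,'p2',312.8,231.3),(D,'p3',302.5,202.8),(D,'p4',317.1,202.8)]
p,r=fit(stage,o,[650,50,0,.35]);print('stage',p,np.degrees(p[2]));print([(x[1],*y.round(1)) for x,y in zip(o,r)])
print(env.read_time())
E
```

```text
bar [ 481.62 -300.57    0.06] 3.2432907856303688
[[ 0.39 -2.55]
 [-2.33 -2.29]
 [-0.39 -1.2 ]
 [ 0.19 -0.19]
 [ 0.26 -0.69]
 [ 0.89 -0.5 ]
 [ 0.85  0.03]
 [-0.15 -0.46]]
slide [539.52 311.62   0.5 ] 28.79194480190467
[[-0.9  -0.6 ]
 [-0.21  0.69]
 [ 0.25 -0.22]
 [-0.09 -0.27]
 [ 0.08 -0.99]
 [-0.02 -1.34]]
stage [587.44  37.67  -0.24   0.28] -13.726168729707126
[('b1', np.float64(-0.6), np.float64(0.1)), ('b2', np.float64(-2.4), np.float64(-0.7)), ('b3', np.float64(0.1), np.float64(-1.9)), ('f1', np.float64(-1.1), np.float64(-0.0)), ('f2', np.float64(0.0), np.float64(-0.5)), ('f3', np.float64(-0.2), np.float64(-0.1)), ('f4', np.float64(-0.5), np.float64(-0.1)), ('f2', np.float64(0.5), np.float64(-0.8)), ('f3', np.float64(0.0), np.float64(-1.1)), ('f4', np.float64(-0.6), np.float64(-1.7)), ('f1', np.float64(-0.7), np.float64(-0.8)), ('b4', np.float64(0.5), np.float64(0.8)), ('b2', np.float64(1.0), np.float64(-0.5)), ('b1', np.float64(0.2), np.float64(-1.0)), ('n1', np.float64(0.4), np.float64(-0.8)), ('n2', np.float64(-0.2), np.float64(-0.3)), ('n3', np.float64(-0.5), np.float64(-1.2)), ('n4', np.float64(-0.5), np.float64(-0.8)), ('p1', np.float64(0.2), np.float64(-0.7)), ('p2', np.float64(0.4), np.float64(0.0)), ('p3', np.float64(-0.0), np.float64(-0.6)), ('p4', np.float64(0.2), np.float64(0.3))]
0.25
```

The fits agree to about 1 px. One hazard: opening the gripper at the bar's middle in the seat would drive a finger (backs ±64 mm) into the tilted head's low edge at x≈-51. So I'll grip the bar near its -y end, outside the post. Next I check IK, then take wrist views of the slide and stage.

```bash
python3 - <<'E'
from rig import env
from h import *
import time
np.set_printoptions(precision=1,suppress=True)
for n,p,r in [('view_stage',[480,60,260],[180,0,-13.7]),('view_stage180',[620,20,260],[180,0,166.3]),('bar',[486,-383,3],[180,0,93.2]),('bar',[486,-383,3],[180,0,-86.8]),
 ('seat',[480,-22,53],[180,0,76.3]),('seat',[480,-22,53],[180,0,-103.7]),('slide',[540,312,10],[180,0,28.8]),('slide',[540,312,10],[180,0,-151.2]),
 ('viewslide',[480,270,200],[180,0,28.8])]:
    print(n,env.inverse_kinematics(p,r))
s=.28
for yaw in(-13.7,166.3):
  M=Z(np.radians(-13.7))@Ro.from_euler('y',-s).as_matrix()@Ro.from_euler('xyz',[180,0,0 if yaw<0 else 180],degrees=True).as_matrix()
  e=Ro.from_matrix(M).as_euler('xyz',degrees=True); print(e, env.inverse_kinematics([580,40,130],e))
E
```

```text
view_stage [  4.1 -18.  101.7  -0.   96.3 107.8]
view_stage180 [ -0.5  -0.6  86.3   0.   94.3 -76.8]
bar [-40.6   7.8 102.1   0.   70.1 -43.8]
bar [-40.6   7.8 102.1  -0.   70.1 136.2]
seat [ -5.7 -12.8 116.9  -0.   75.9   8. ]
seat None
slide [ 27.7   8.  101.2  -0.   70.8  88.9]
slide [ 27.7   8.  101.2   0.   70.8 -91.1]
viewslide [26.7 -8.6 99.4 -0.  89.2 87.9]
[180.  -16.  -13.7] [  3.9 -12.8 110.6  -5.2  66.9 109. ]
[180.   16.  166.3] [  3.9 -12.8 110.6  -5.2  66.9 -71. ]
```

```bash
cat > look.py <<'E'
from rig import env
import cv2,pickle
def look(name):
    p,r=env.read_eef_pos(),env.read_eef_rot(); c=env.capture('wrist')
    cv2.imwrite(f'pics/{name}.png',c['img']); pickle.dump((p,r,{k:v for k,v in c.items() if k!='img'}),open(f'{name}.pkl','wb'))
E
python3 - <<'E'
from rig import env
from look import look
t=env.read_time()
env.reach([540,312,190],[180,0,-151.2]); env.wait(.2); look('w1'); print(env.read_time()-t,env.read_eef_pos())
env.reach([560,50,270],[180,0,166.3]); env.wait(.2); look('w2'); print(env.read_time()-t,env.read_eef_pos())
E
```

```text
1.775 [539.73711729 312.53764234 189.98748672]
3.0917 [559.99315257  50.85820016 269.5896123 ]
```

View pics/w1.png

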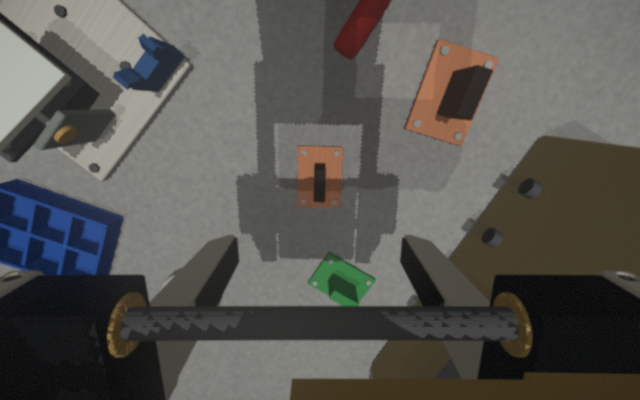

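View pics/w2.png

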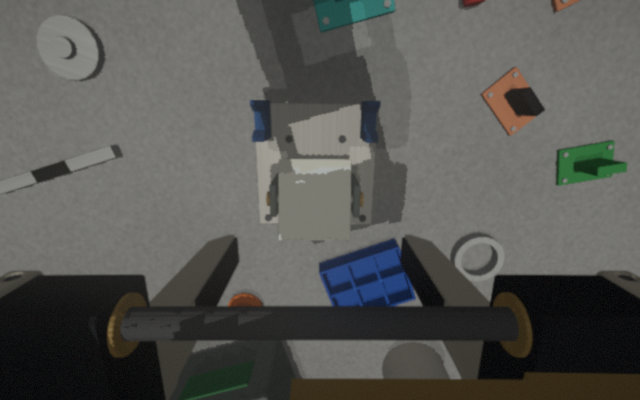

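w1 shows the small copper slide at (320,177), well aligned with the tool. w2 shows the whole stage at (317,170), square in view. I enlarge both.

```bash
cat > crop.py <<'E'
import cv2
def crop(f,x0,y0,x1,y1,s,o):
    im=cv2.imread(f"pics/{f}.png")[y0:y1,x0:x1]
    im=cv2.resize(im,None,fx=s,fy=s,interpolation=cv2.INTER_CUBIC)
    for x in range((x0+9)//10*10,x1,10):
        cv2.line(im,((x-x0)*s,0),((x-x0)*s,6),(0,0,255),1); cv2.putText(im,str(x),((x-x0)*s,16),0,.4,(0,0,255),1)
    for y in range((y0+9)//10*10,y1,10):
        cv2.line(im,(0,(y-y0)*s),(6,(y-y0)*s),(0,0,255),1); cv2.putText(im,str(y),(8,(y-y0)*s),0,.4,(0,0,255),1)
    cv2.imwrite(f"pics/{o}.png",im)
E
python3 -c "
from crop import crop
crop('w1',285,135,355,215,7,'c7'); crop('w2',245,90,385,250,5,'c8'); crop('w2',0,30,130,200,5,'c9')"
```

```text
(no output)
```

View pics/c7.png

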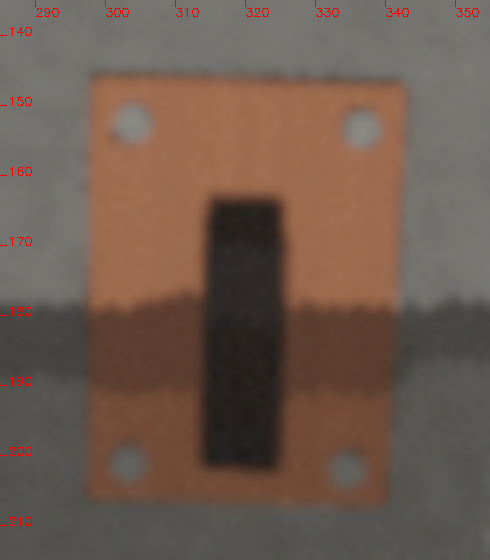

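View pics/c8.png

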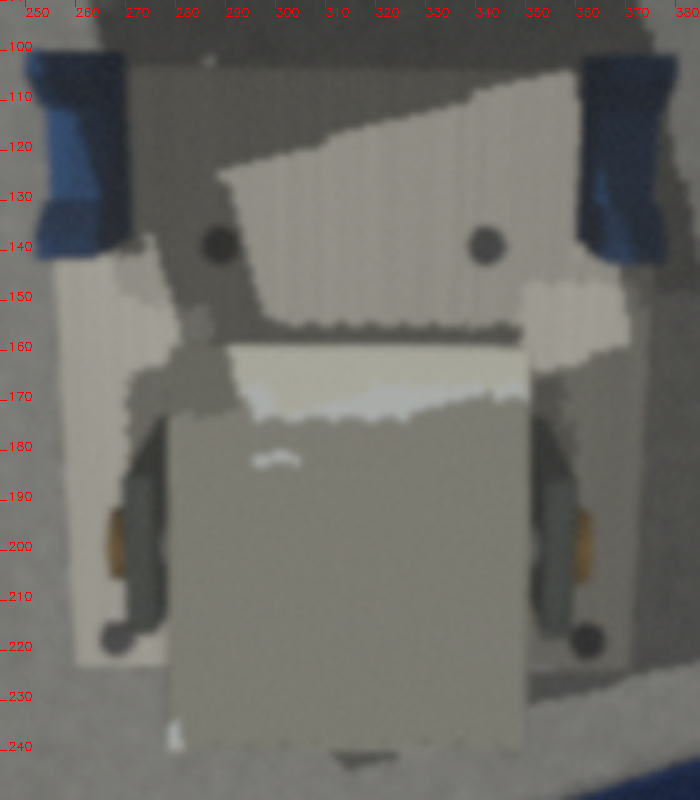

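```bash
cat > fits.py <<'E'
from h import *
import pickle
np.set_printoptions(precision=2,suppress=True)
C=pickle.load(open('cams.pkl','rb')); S,D=C['scene'],C['side']
def W(n):
    p,r,c=pickle.load(open(n+'.pkl','rb')); return wcam(c,p,r)
w1=W('w1');w2=W('w2')
sw=[(w1,'A',298.1,145.7),(w1,'D',343.1,146.7),(w1,'C',340.7,207.1),(w1,'B',297.9,206.4),(w1,'f1',313.9,201.7),(w1,'f2',324.7,202.1)]
so=[(S,'A',433.3,223.3),(S,'B',448,245.8),(S,'C',467.2,240.5),(D,'A',305.8,175.5),(D,'B',322,169.2),(D,'D',297.2,170)]
ST.update(t1=(-113,72,70),t2=(-67,72,70),t3=(-113,-72,70),t4=(-67,-72,70))
tw=[(w2,'f1',278.6,159),(w2,'f2',350.6,159),(w2,'f3',349.8,239.6),(w2,'f4',279,240),(w2,'b1',371,223.6),(w2,'b2',260.6,223),(w2,'t1',380.4,101),(w2,'t2',378,142.4),(w2,'t3',250.6,100.4),(w2,'t4',252.6,141.6)]
to=[(S,'b1',352,261.7),(S,'b2',286.3,238.3),(S,'b3',376.3,208.7),(S,'f1',320.5,187.5),(S,'f2',353.3,198.8),(S,'f3',338.8,220.5),(S,'f4',302.8,208.3),
(D,'f2',321.5,188.1),(D,'f3',351.8,183.1),(D,'f4',351.6,200.6),(D,'f1',320.3,205),
(D,'b4',297.3,231.5),(D,'b2',355,236.3),(D,'b1',356.9,201.9),(D,'n1',300.6,221.3),(D,'n2',309,221.3),(D,'n3',306.6,193.8),(D,'n4',313.8,193.8),(D,'p1',296.9,231),(D,'p2',312.8,231.3),(D,'p3',302.5,202.8),(D,'p4',317.1,202.8)]
if __name__=='__main__':
    for n,o in (('wrist',sw),('both',sw+so)):
        p,r=fit(planar(SL),o,[540,312,.5]);print('slide',n,p,np.degrees(p[2]));print(r[:6].ravel())
    for n,o in (('wrist',tw),('both',tw+to)):
        p,r=fit(stage,o,[587,37,-.24,.28]);print('stage',n,p,np.degrees(p[2]));print([(x[1],*y.round(1).tolist()) for x,y in zip(o,r)][:10])
E
python3 fits.py
```

```text
slide wrist [538.55 313.2    0.48] 27.61131398315717
[-0.36 -0.16  0.21 -0.17 -0.03  0.02 -0.29 -0.15 -0.19  0.31  0.73  0.15]
slide both [538.65 313.05   0.48] 27.710379746103712
[-0.58 -0.1  -0.01 -0.19 -0.13  0.01 -0.39 -0.1  -0.34  0.34  0.58  0.16]
stage wrist [586.71  39.57  -0.24   0.25] -13.861687574242513
[('f1', 0.0, -0.3), ('f2', 0.7, 0.0), ('f3', 0.8, 0.6), ('f4', -0.3, -0.1), ('b1', 0.6, 0.6), ('b2', -1.2, 0.7), ('t1', 0.4, -0.7), ('t2', 0.2, 0.2), ('t3', -1.0, -0.8), ('t4', -0.6, 0.4)]
stage both [587.07  39.11  -0.24   0.27] -13.872146034819572
[('f1', -0.2, -0.3), ('f2', 0.2, 0.0), ('f3', 0.5, 0.6), ('f4', -0.7, -0.1), ('b1', 0.3, 0.9), ('b2', -1.5, 1.0), ('t1', 0.0, -0.2), ('t2', -0.1, 0.6), ('t3', -1.3, -0.4), ('t4', -0.9, 0.8)]
```

View pics/c9.png

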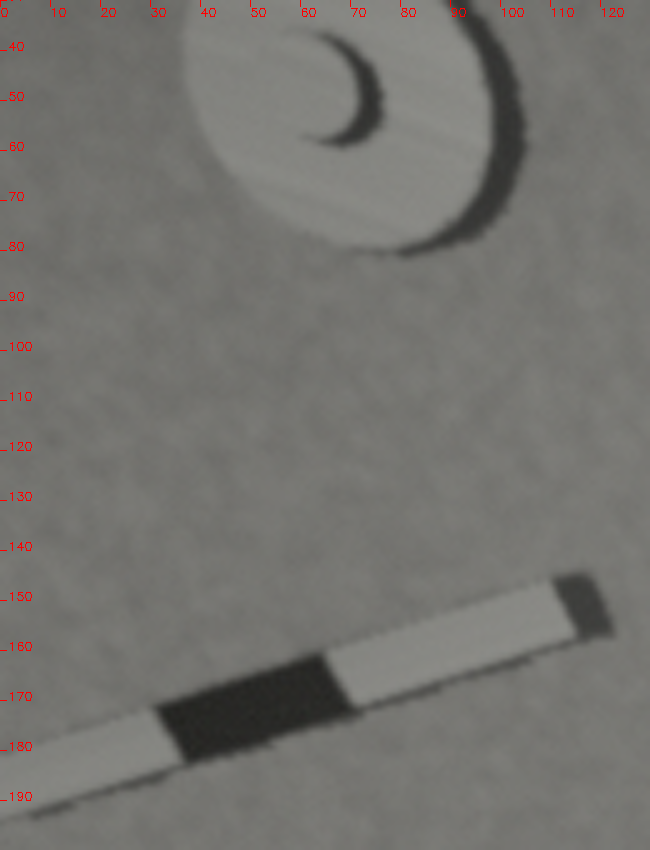

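Slide and stage fits hold to about 1–2 mm. Now I look at the bar from just above.

```bash
python3 - <<'E'
from rig import env
from look import look
t=env.read_time()
env.reach([485,-350,160],[180,0,93.2]); env.wait(.2); look('w3'); print(env.read_time()-t,env.read_eef_pos())
E
```

```text
1.8083000000000005 [ 485.40957477 -349.46202939  160.23706967]
```

View pics/w3.png

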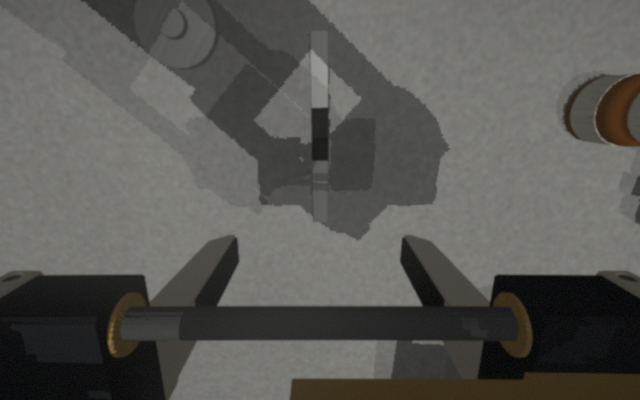

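```bash
python3 -c "
from crop import crop
crop('w3',290,20,350,230,4,'c10')
import cv2;im=cv2.imread('pics/c10.png');im=cv2.resize(cv2.convertScaleAbs(im,alpha=1.6),None,fx=.71,fy=.71);
crop('w3',295,20,345,80,10,'c11'); crop('w3',295,180,345,230,10,'c12')
a=cv2.imread('pics/c11.png');b=cv2.imread('pics/c12.png');import numpy as np
b=cv2.copyMakeBorder(b,0,100,0,0,0); cv2.imwrite('pics/c13.png',cv2.resize(np.hstack([a,b]),None,fx=.79,fy=.95))
"
python3 -c "
import cv2,numpy as np
a=cv2.imread('pics/c11.png');b=cv2.imread('pics/c12.png')
b=cv2.copyMakeBorder(b,0,100,0,0,0); cv2.imwrite('pics/c13.png',cv2.resize(np.hstack([a,b]),(800,480)))"
```

```text
(no output)
```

View pics/c13.png

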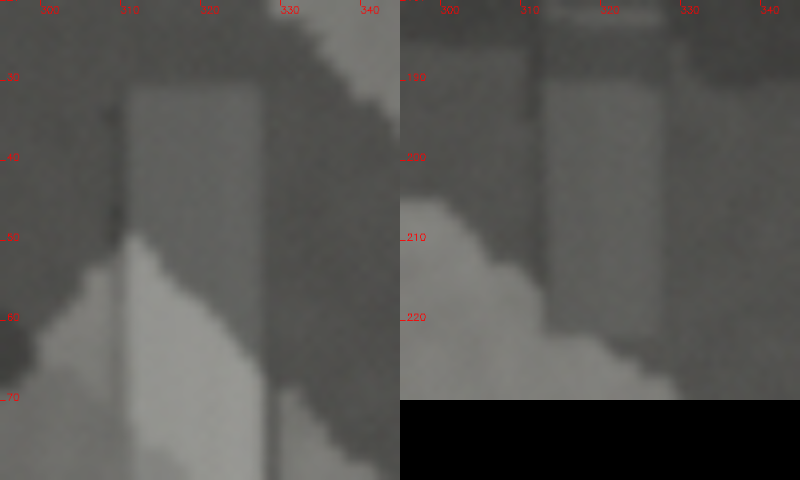

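```bash
python3 - <<'E'
from fits import *
w3=W('w3')
o=[(w3,'d',311,31),(w3,'c',327.2,31),(w3,'a',312.9,222.2),(w3,'b',328.1,222.2)]
p,r=fit(planar(BAR),o,[482,-300,.06]);print(p,np.degrees(p[2]),r.ravel())
g=Z(p[2])@[0,-82,0]+[p[0],p[1],0];print(g)
E
```

```text
[ 482.85 -298.26    0.07] 3.758700465919653 [-1.01 -0.24  1.02 -0.4  -0.06  0.54  0.06  0.42]
[ 488.23 -380.08    0.  ]
```

```bash
python3 - <<'E'
from rig import env
from look import look
t=env.read_time(); rot=[180,0,93.76]
env.reach([488.2,-380.1,60],rot); env.move_linear([488.2,-380.1,4],vel=80)
print(env.read_eef_pos(),env.read_contact_force())
env.gripper_close(60); print(env.read_finger_gap(),env.read_contact_force())
env.move_linear([488.2,-380.1,40],vel=60); env.wait(.3)
import cv2; c=env.capture('side'); cv2.imwrite('pics/s1.png',cv2.resize(c['img'][220:400,180:460],None,fx=2.8,fy=2.8))
look('w4'); print(env.read_finger_gap(),env.read_contact_force(),env.read_ft_torque(),env.read_time()-t)
E
```

```text
[ 488.38092691 -380.27498296    4.35375314] [-0.61812997 -0.61693983 -0.45363422]
0.1645894835516817 [ 0.72259757 -0.76265194  1.16214853]
0.16585234966080056 [ 0.55651637 -0.54052658 -1.5870138 ] [-0.22385498  0.02178008 -0.01917588] 3.691699999999999
```

View pics/s1.png

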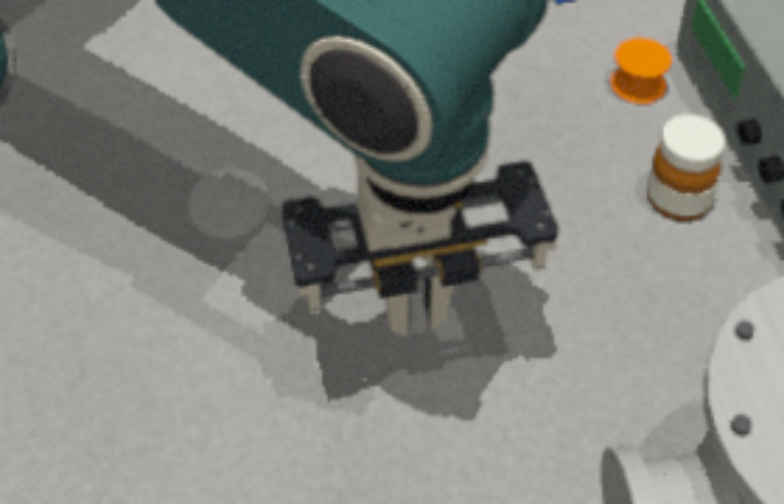

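View pics/w4.png

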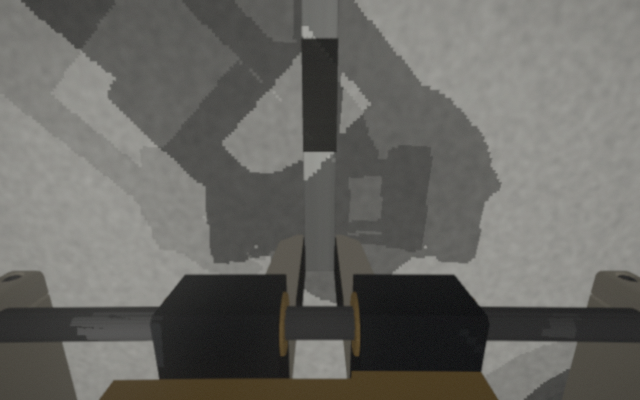

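```bash
python3 - <<'E'
from fits import *
p,r,c=pickle.load(open('w4.pkl','rb')); T=np.array(c['T_tool_cam']);R=T[:3,:3].T
cam={k:c[k] for k in('fx','fy','cx','cy','k1')};cam['R']=R;cam['t']=-R@T[:3,3]
def pts(q):
    off,a=q # rotate about tool y axis at (0,0,-4)
    P=np.array([[s+off,0,-8.] for s in(57,107)]); ca,sa=np.cos(a),np.sin(a)
    return np.c_[P[:,0]*ca-P[:,2]*sa,P[:,1],P[:,0]*sa+P[:,2]*ca-4]
s=least_squares(lambda q:proj(cam,pts(q))[:,1]-[152,38.5],[0,0]);print(s.x,s.fun,proj(cam,pts(s.x)))
for a in(-.05,0,.05):print(a,proj(cam,pts([s.x[0],a]))[:,1])
E
```

```text
[0.27 0.01] [-0. -0.] [[320.11 152.  ]
 [320.24  38.5 ]]
-0.05 [154.19  37.08]
0 [152.33  38.2 ]
0.05 [150.82  39.9 ]
```

Bar is held level (about 0.01 rad sag). I carry it above the seat and verify alignment before lowering.

```bash
python3 - <<'E'
from rig import env
from look import look
from h import *
t=env.read_time()
a=np.radians(-13.87); g=Z(a)@[-90,-89,0]+[586.85,39.4,0]; yaw=90-13.87
print(g)
env.move_linear([488.2,-380.1,130],vel=150)
env.reach([g[0],g[1],130],[180,0,yaw]); env.move_linear([g[0],g[1],90],vel=100); env.wait(.3)
look('w5')
import cv2
for n,(x0,y0,x1,y1) in {'side':(270,160,380,250),'scene':(270,150,400,270)}.items():
    c=env.capture(n); cv2.imwrite(f'pics/{n}5.png',c['img']); 
print(env.read_eef_pos(),env.read_eef_rot(),env.read_contact_force(),env.read_time()-t)
from crop import crop
crop('side5',270,160,380,250,7,'c14');crop('scene5',270,150,400,270,5,'c15')
E
```

```text
[478.13915097 -25.43017279   0.        ]
[478.20804128 -25.39653531  90.18399877] [ 1.79982861e+02 -4.40555936e-03  7.61310451e+01] [ 0.01818381 -0.2016207  -1.87779209] 3.0833000000000013
```

View pics/w5.png

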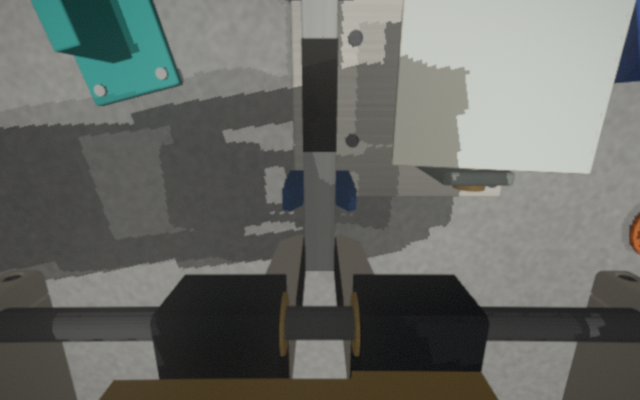

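View pics/c14.png

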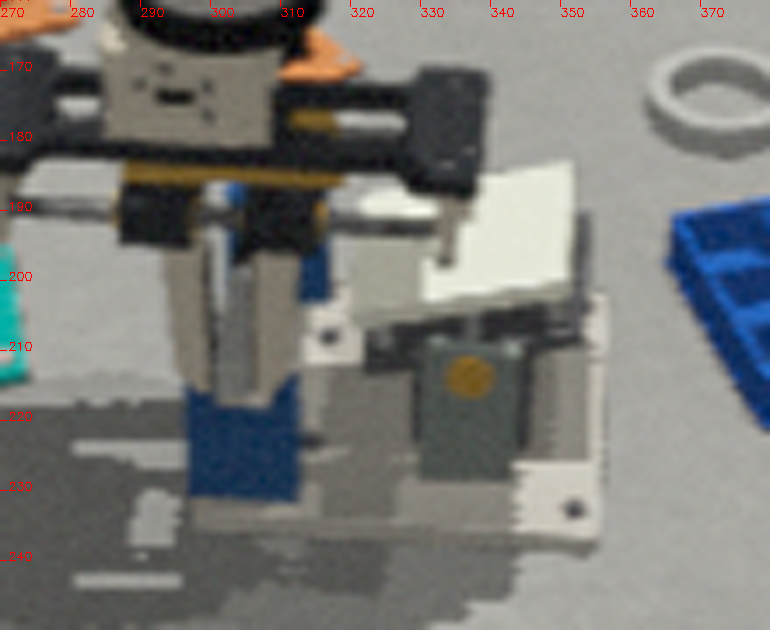

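View pics/c15.png

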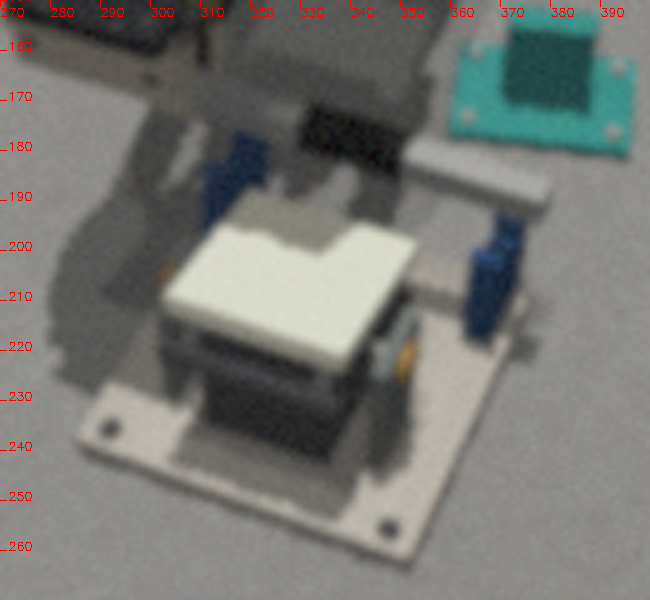

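Alignment is good: in w5 the near post spans 282–357 px and the bar centre is at 319.5. I lower with force checks and release.

```bash
python3 - <<'E'
from rig import env
from look import look
t=env.read_time(); p=[478.14,-25.43]
f0=env.read_contact_force()
for z in (62,58,56,54.5,53.5,52.5):
    env.move_linear([*p,z],vel=50); f=env.read_contact_force()-f0
    print(z,f.round(1),env.read_ft_torque().round(2),env.read_eef_pos()[2])
    if abs(f[2])>3 or max(abs(f[:2]))>4: break
look('w6');print(env.read_time()-t)
E
```

```text
62 [ 0.6  0.3 -0.8] [-0.22  0.1   0.  ] 62.09708178914621
58 [-0.7  1.7 -0. ] [-0.21  0.11  0.04] 57.867207386852726
56 [-0.4  0.4  0.8] [-0.21  0.14 -0.03] 55.90251751486051
54.5 [ 0.  -0.   0.7] [-0.11  0.05 -0.06] 54.4828363348948
53.5 [-0.6 -0.2  6.6] [-0.05  0.3   0.04] 53.94612221780469
1.7582999999999984
```

View pics/w6.png

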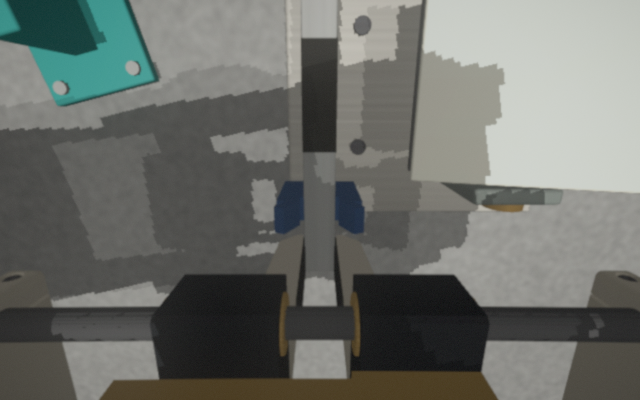

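Contact came at z≈54, exactly as predicted for the notch floor. Release and check.

```bash
python3 - <<'E'
from rig import env
from look import look
from crop import crop
import cv2
t=env.read_time(); p=[478.14,-25.43]
env.release(); env.wait(.1); print(env.read_finger_gap(),env.read_contact_force())
env.move_linear([*p,120],vel=100)
env.reach([490,30,210],[180,0,76.13]); env.wait(.2)
look('w7'); c=env.capture('side'); cv2.imwrite('pics/side7.png',c['img']); crop('side7',270,160,380,250,7,'c16')
print(env.read_time()-t,env.read_time())
E
```

```text
0.9996290387661576 [ 0.12468548  0.57911911 -0.59588496]
3.0167 16.7
```

View pics/w7.png

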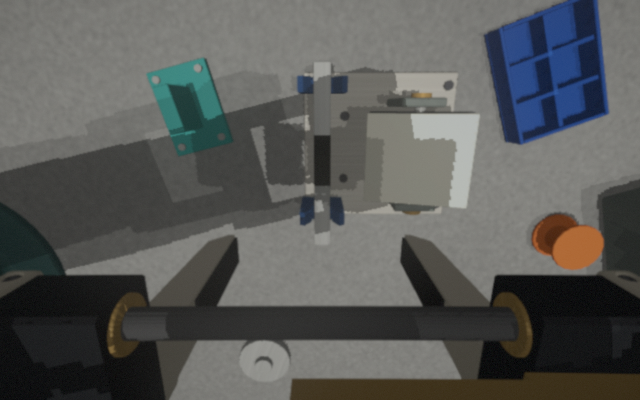

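View pics/c16.png

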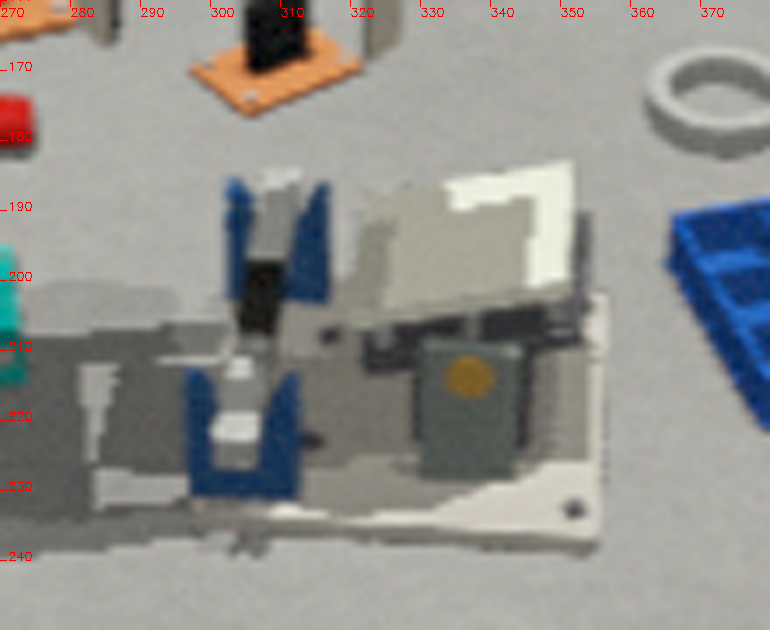

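The bar (322,62)–(322,243) in w7 sits down in both notches, and the side view confirms it. Next I take one opposite-side view of the face to pin the slope.

```bash
python3 - <<'E'
from rig import env
from look import look
from crop import crop
t=env.read_time()
env.reach([570,45,200],[180,0,-13.87]); env.wait(.2); look('w8'); print(env.read_time()-t)
crop('w7',285,50,485,250,4,'c17'); 
E
```

```text
1.6667000000000023
```

View pics/w8.png

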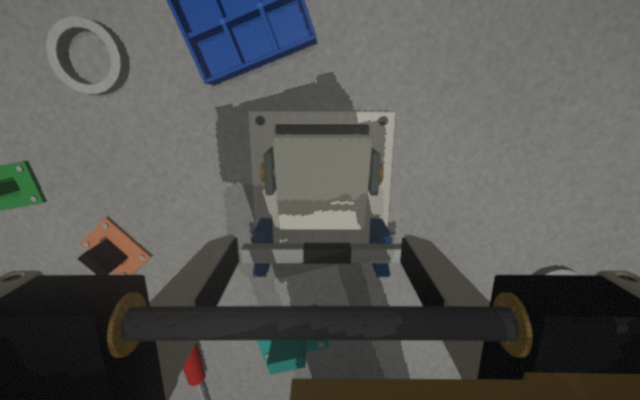

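View pics/c17.png

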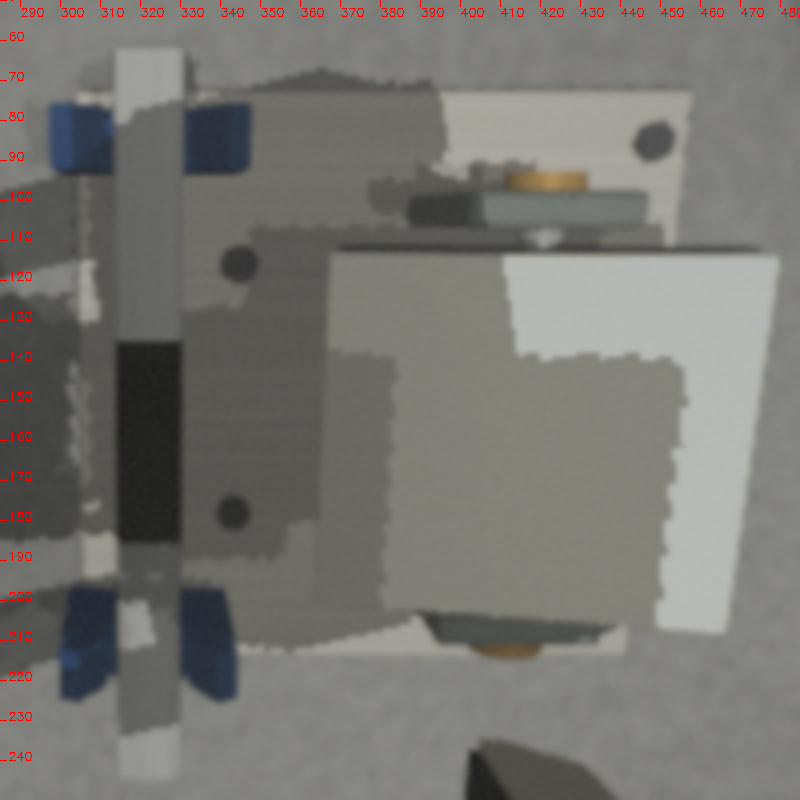

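```bash
python3 -c "
from crop import crop
crop('w8',240,100,400,260,5,'c18')"
```

```text
(no output)
```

View pics/c18.png

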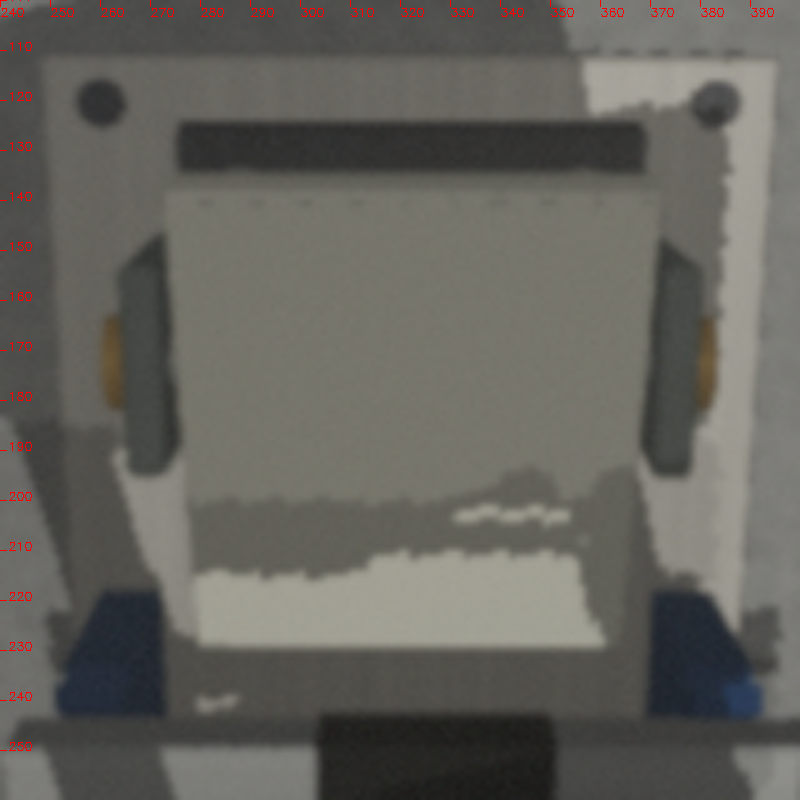

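```bash
cat > fit2.py <<'E'
from fits import *
w7=W('w7');w8=W('w8')
t7=[(w7,'f2',367.5,113.2),(w7,'f3',480,113.7),(w7,'f4',466,208.5),(w7,'f1',364,201.2),(w7,'b1',458,73),(w7,'t1',297.5,75.5),(w7,'t2',347.5,75.5),(w7,'t3',300,225),(w7,'t4',344,225)]
t8=[(w8,'f3',273,137.4),(w8,'f4',372,137.4),(w8,'f2',278.4,229.4),(w8,'f1',365.6,229.4),(w8,'b1',248.4,111.4),(w8,'b2',395,112)]
for n,o in (('7',t7),('8',t8),('wrist',t7+t8+tw),('all',t7+t8+tw+to)):
    p,r=fit(stage,o,[587,39,-.24,.27]);print('stage',n,p,np.degrees(p[2]));
    if n=='wrist': P=p;print([(x[1],*y.round(1).tolist()) for x,y in zip(o,r)])
up=lambda q:{n:Z(q[2])@np.array(x,float)+[q[0],q[1],50] for n,x in BAR.items()}
o=[(w7,'d',313.7,62),(w7,'c',330.7,62),(w7,'a',314.5,245),(w7,'b',330,245)]
q,r=fit(up,o,[500,55,-.24]); print('bar',q,r.ravel(),'in seat',Z(-P[2])@np.r_[q[:2]-P[:2],0]+[90,0,0],q[2]-P[2])
E
python3 fit2.py
```

```text
stage 7 [586.39  38.36  -0.24   0.24] -14.035011520697017
stage 8 [585.37  38.53  -0.24   0.22] -13.924273303559676
stage wrist [586.19  38.77  -0.24   0.24] -13.986047279201431
[('f2', -0.5, -0.4), ('f3', 0.2, -0.3), ('f4', 0.5, -0.3), ('f1', -0.8, -0.3), ('b1', 0.7, -1.5), ('t1', -1.2, -0.4), ('t2', 0.1, -0.4), ('t3', -1.0, 0.2), ('t4', -0.3, 0.3), ('f3', -1.2, -0.4), ('f4', 0.2, -0.1), ('f2', 0.4, -0.3), ('f1', -1.7, 0.0), ('b1', -1.4, -1.0), ('b2', 1.0, -1.2), ('f1', -0.8, -0.4), ('f2', -0.0, 0.1), ('f3', -0.2, 0.7), ('f4', -1.2, -0.2), ('b1', -0.2, 0.5), ('b2', -2.0, 0.4), ('t1', -0.2, -0.8), ('t2', -0.4, 0.1), ('t3', -1.6, -1.3), ('t4', -1.3, -0.1)]
stage all [586.44  38.66  -0.24   0.25] -13.950604815208735
bar [497.91  54.08  -0.24] [-0.42 -0.29  0.42 -0.35  0.21  0.49 -0.21  0.46] in seat [ 0.64 -6.48  0.  ] 0.004687864023740024
```

The bar is at (0.6, -6.5) mm in the seat with 0.005 rad of skew, well within tolerance. Slope is about 0.245 ± 0.02; I'll trim it with the wrist moment on contact. Now I pick up the slide.

```bash
python3 - <<'E'
from rig import env
from look import look
t=env.read_time(); p=[538.6,313.1]
env.reach([*p,90],[180,0,27.65]); env.move_linear([*p,10],vel=100); env.wait(.1)
print(env.read_eef_pos(),env.read_eef_rot(),env.read_contact_force())
env.gripper_close(40); print(env.read_finger_gap(),env.read_contact_force())
env.move_linear([*p,60],vel=80); env.wait(.2); look('w9')
import cv2; c=env.capture('side'); cv2.imwrite('pics/side9.png',c['img'])
from crop import crop; crop('side9',250,110,370,190,6,'c19')
print(env.read_finger_gap(),env.read_contact_force(),env.read_ft_torque(),env.read_time()-t)
E
```

```text
[538.99913711 313.34298283  10.88133369] [-1.79998776e+02 -7.28059077e-02  2.76521479e+01] [ 0.53173052 -0.53369679  0.04226351]
0.12447094113552865 [ 1.4168705  -0.52310331  1.05634088]
0.1253426176952485 [ 0.13035651  0.50068963 -1.10518135] [-0.0144243   0.10331313 -0.0146574 ] 4.474999999999998
```

View pics/w9.png

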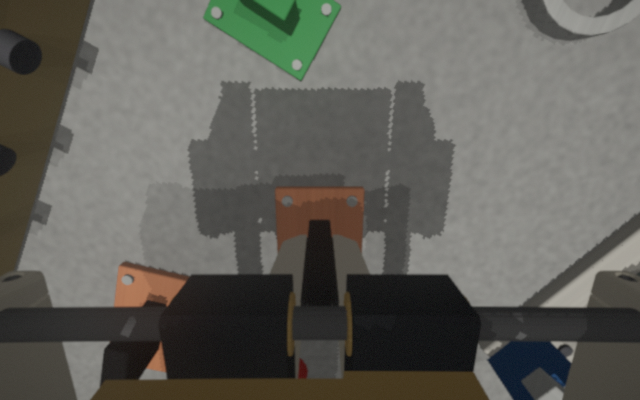

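View pics/c19.png

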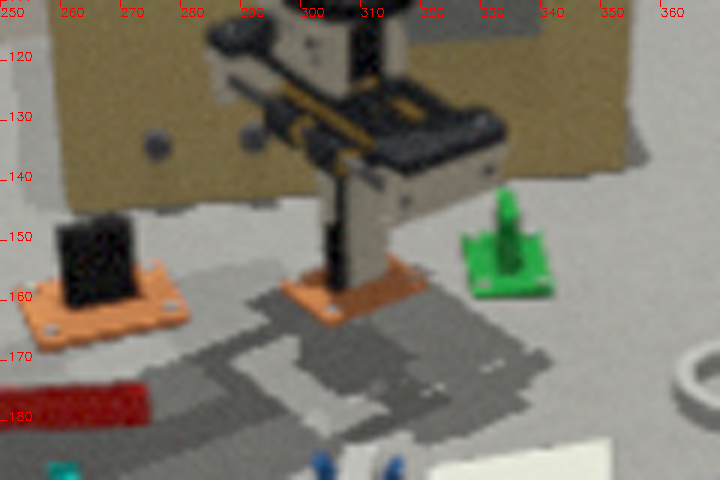

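```bash
python3 - <<'E'
from fits import *
from rig import env
p,r,c=pickle.load(open('w9.pkl','rb')); T=np.array(c['T_tool_cam']);R=T[:3,:3].T
cam={k:c[k] for k in('fx','fy','cx','cy','k1')};cam['R']=R;cam['t']=-R@T[:3,3]
for dx in(0,2):
  for a in (0,.05): print(dx,a,proj(cam,[[35+dx,-25,4.6+35*a],[35+dx,25,4.6+35*a],[17+dx,0,-35.4]]).ravel())
print(env.read_time())
E
python3 -c "
from crop import crop
crop('w9',260,170,380,260,6,'c20')"
```

```text
0 0 [274.54 187.35 364.53 187.4  319.48 248.31]
0 0.05 [274.96 186.56 364.11 186.62 319.48 248.31]
2 0 [274.39 183.85 364.68 183.9  319.48 244.24]
2 0.05 [274.82 183.09 364.25 183.15 319.48 244.24]
22.8417
```

View pics/c20.png

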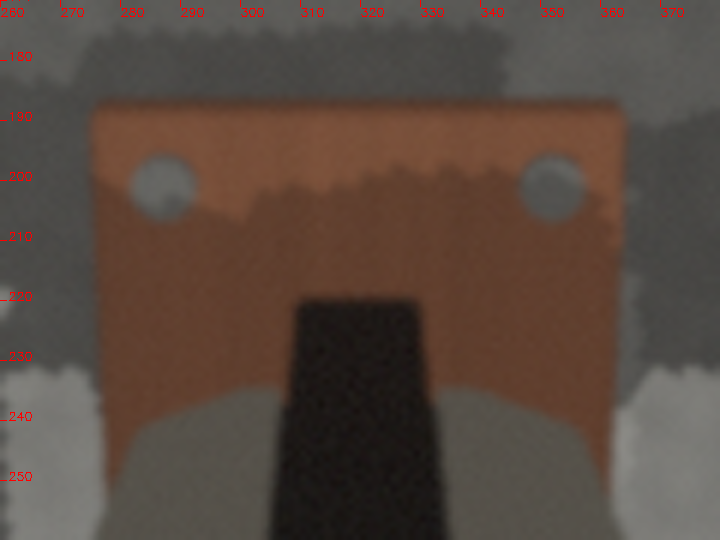

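The slide is centred and square in the grip: front edge at row 187.5 against 187.4 predicted. I move to hover above the face in the tilted orientation.

```bash
cat > place.py <<'E'
from h import *
from rig import env
X,Y,A=586.3,38.7,np.radians(-13.97)
def pose(h,s,dx=0,dy=0):
    """h: height of slide underside above the free face along face normal (mm)"""
    B=Z(A)@Ro.from_euler('y',-s).as_matrix()
    tcp=np.array([X,Y,70])+B@np.array([dx,dy,30+h+10.6])
    e=Ro.from_matrix(B@Ro.from_euler('x',np.pi).as_matrix()).as_euler('xyz',degrees=True)
    return tcp,e,B
def ft(B):
    return B.T@env.read_contact_force(),B.T@env.read_ft_torque()
E
python3 - <<'E'
from place import *
from look import look
import cv2
np.set_printoptions(precision=3,suppress=True)
t=env.read_time(); s=.245
env.move_linear([538.6,313.1,190],vel=200)
p,e,B=pose(70,s); print(p,e); env.reach(p,e)
p,e,B=pose(15,s); env.move_linear(p,vel=100); env.wait(.3)
print(env.read_eef_pos(),env.read_eef_rot(),*ft(B))
look('w10')
for n in('side','scene'):
    c=env.capture(n); cv2.imwrite(f'pics/{n}10.png',c['img'])
from crop import crop; crop('side10',285,150,385,240,7,'c21')
print(env.read_time()-t)
E
```

```text
[560.267  45.176 177.297] [180.    -14.037 -13.97 ]
[573.346  42.002 124.49 ] [-179.982  -14.079  -13.973] [-0.831 -0.185 -0.655] [-0.05   0.289  0.006]
2.991600000000002
```

View pics/w10.png

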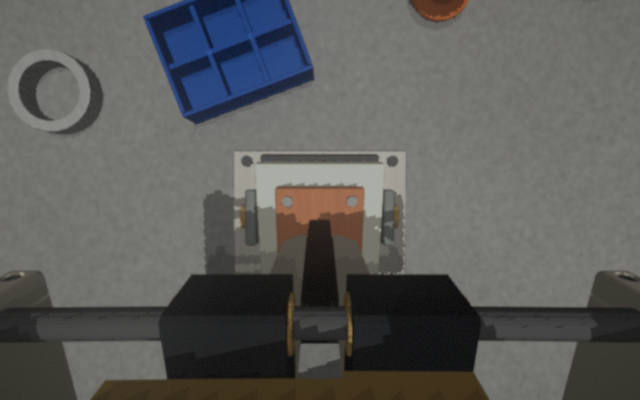

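View pics/c21.png

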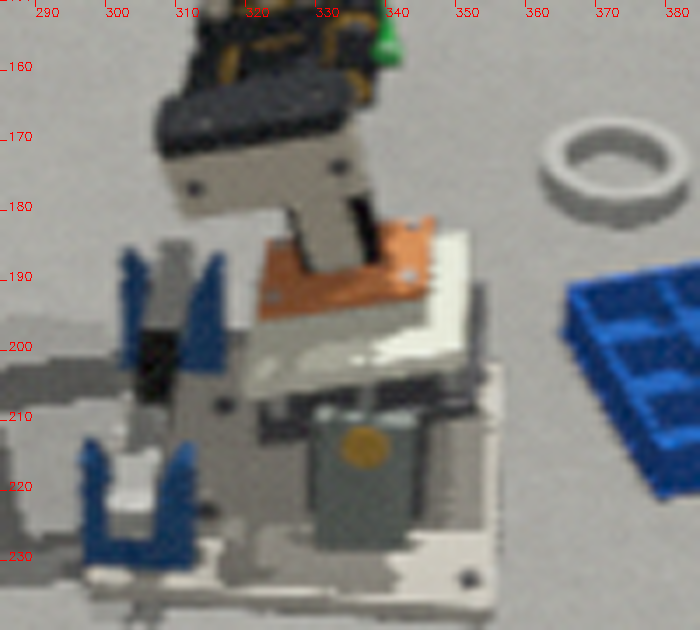

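```bash
python3 - <<'E'
from fits import *
p,r,c=pickle.load(open('w10.pkl','rb')); T=np.array(c['T_tool_cam']);R=T[:3,:3].T
cam={k:c[k] for k in('fx','fy','cx','cy','k1')};cam['R']=R;cam['t']=-R@T[:3,3]
# tool y = -stage y
print(proj(cam,[[45,-40,25.6],[45,40,25.6],[35,-25,4.6],[35,25,4.6]]))
from crop import crop
crop('w10',230,145,410,265,4,'c22')
E
```

```text
[[253.53 162.81]
 [384.68 162.84]
 [274.07 187.38]
 [363.99 187.41]]
```

View pics/c22.png

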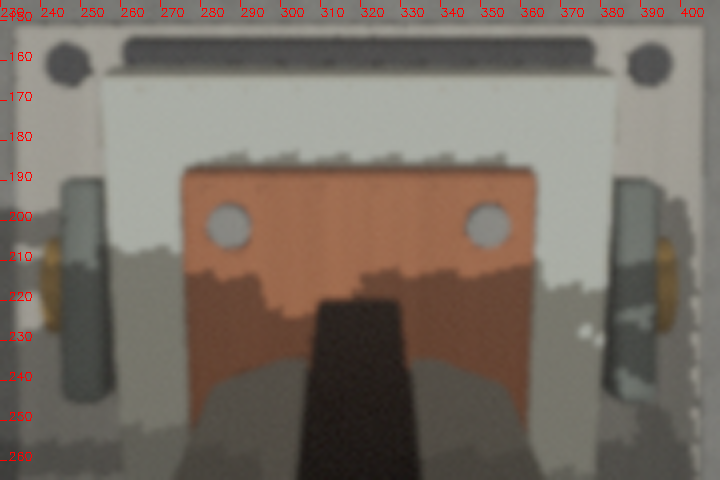

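Face edges match prediction within 1 px laterally (319.75 vs slide 319.4 centre). I press in small steps.

```bash
python3 - <<'E'
from place import *
np.set_printoptions(precision=2,suppress=True)
t=env.read_time(); s=.245
p,e,B=pose(15,s); env.wait(.1); F0,M0=ft(B)
def rd(n=6):
    a=[]
    for _ in range(n): env.wait(.02); a.append(np.r_[ft(B)])
    return np.mean(np.array(a).reshape(n,2,3),0)
R0=rd(); F0,M0=R0
p,e,B=pose(5,s); env.move_linear(p,vel=40)
for h in (3,2,1,0,-1,-2,-3,-4):
    p,e,_=pose(h,s); env.move_linear(p,vel=20); F,M=rd(); F=F-F0;M=M-M0
    print(h,F,M,env.read_time()-t,(B.T@(env.read_eef_pos()-p))[2])
    if F[2]>5: break
np.save('bias.npy',R0)
E
```

```text
3 [-0.42  0.55  0.04] [0.01 0.02 0.02] 0.9499999999999993 0.09867810730990169
2 [-0.37  0.08 -0.35] [ 0.02 -0.02 -0.  ] 1.2999999999999972 0.019958743716371307
1 [-0.64  0.44 -0.48] [ 0.02 -0.01  0.01] 1.6499999999999986 -0.009364269058895893
0 [-0.27  0.52  0.02] [ 0.01 -0.01  0.02] 2.0 0.0008336377227598734
-1 [-0.43  0.53  2.04] [ 0.01 -0.08  0.02] 2.349999999999998 0.13680655949398568
-2 [0.2  0.73 3.34] [ 0.05 -0.18  0.02] 2.6999999999999993 0.1100737889263549
-3 [0.58 0.77 3.91] [ 0.07 -0.31  0.02] 3.049999999999997 0.08413549436376269
-4 [0.47 0.65 4.9 ] [ 0.05 -0.41  0.02] 3.3999999999999986 0.10384580870969498
```

The moment says the upslope edge touches first, so the true slope is a bit steeper. I step the tilt up under light contact and watch the moment.

```bash
python3 - <<'E'
from place import *
np.set_printoptions(precision=2,suppress=True)
t=env.read_time(); F0,M0=np.load('bias.npy')
def rd(B,n=6):
    a=[]
    for _ in range(n): env.wait(.02); a.append(np.r_[ft(B)])
    return np.mean(np.array(a).reshape(n,2,3),0)
for s in (.26,.275,.29,.305):
    p,e,B=pose(-3.5,s); env.move_linear(p,rot=e,vel=20); F,M=rd(B); F=F-F0;M=M-M0
    print(s,F,M,env.read_time()-t)
    if M[1]>-.03 or F[2]>9: break
print(env.read_time())
E
```

```text
0.26 [1.31 0.23 4.36] [-0.03 -0.12 -0.01] 0.3500000000000014
0.275 [ 0.89 -0.04  4.66] [-0.09 -0.1   0.04] 0.6999999999999993
0.29 [ 1.41 -0.32  4.91] [-0.11 -0.15  0.05] 1.0500000000000007
0.305 [ 1.69 -0.13  5.53] [-0.1  -0.22  0.03] 1.3999999999999986
30.6333
```

```bash
python3 - <<'E'
from place import *
np.set_printoptions(precision=3,suppress=True)
t=env.read_time()
def rd(B,n=20):
    a=[]
    for _ in range(n): env.wait(.02); a.append(np.r_[ft(B)])
    a=np.array(a).reshape(n,2,3); return a.mean(0),a.std(0)
for s in (.235,.25,.265):
    p,e,B=pose(3,s); env.move_linear(p,rot=e,vel=30); z,sd=rd(B)
    p,e,B=pose(-3.5,s); env.move_linear(p,rot=e,vel=30); q,_=rd(B)
    print(s,*(q-z),'free',*z,'sd',*sd,env.read_time()-t)
E
```

```text
0.235 [1.641 0.763 5.081] [ 0.13  -0.49   0.016] free [-0.209  0.042 -1.224] [-0.016  0.321 -0.001] sd [0.446 0.551 0.535] [0.024 0.029 0.027] 1.4166999999999987
0.25 [1.81  0.091 4.101] [ 0.04  -0.516  0.013] free [-0.282  0.138 -1.129] [-0.013  0.33   0.004] sd [0.521 0.607 0.306] [0.026 0.025 0.029] 2.8167000000000044
0.265 [1.764 0.505 4.44 ] [ 0.042 -0.233 -0.01 ] free [-0.158 -0.047 -1.131] [-0.012  0.339  0.005] sd [0.409 0.483 0.568] [0.031 0.02  0.026] 4.216700000000003
```

The moment flips (Δ≈0.27 Nm ≈ 4.3 N × 65 mm) between s=0.25 and 0.265. That is contact going from the high edge to the low edge, so flush is s≈0.257. I press there to about 8 N.

```bash
python3 - <<'E'
from place import *
from look import look
import cv2
np.set_printoptions(precision=3,suppress=True)
t=env.read_time(); s=.2575
def rd(B,n=12):
    a=[]
    for _ in range(n): env.wait(.02); a.append(np.r_[ft(B)])
    return np.array(a).reshape(n,2,3).mean(0)
p,e,B=pose(2,s); env.move_linear(p,rot=e,vel=30); z=rd(B,20)
for h in(-3.5,-5,-6.5,-7.2):
    p,e,B=pose(h,s); env.move_linear(p,rot=e,vel=20); q=rd(B)-z
    print(h,*q,'rx mm',1e3*(-(q[1][1]+.21*q[0][0])/q[0][2]),env.read_time()-t, (B.T@(env.read_eef_pos()-p)))
    if q[0][2]>9: break
look('w11')
for n in('side','scene'):
    c=env.capture(n); cv2.imwrite(f'pics/{n}11.png',c['img'])
from crop import crop; crop('side11',285,150,385,240,7,'c23'); crop('w11',230,145,410,265,4,'c24')
print(env.read_finger_gap(),env.read_time())
E
```

```text
-3.5 [1.532 0.666 4.089] [ 0.088 -0.241 -0.014] rx mm -19.639187312466795 1.2916999999999987 [0.219 0.058 0.222]
-5 [2.427 0.831 5.85 ] [ 0.153 -0.408  0.011] rx mm -17.398343341919034 1.7417000000000016 [0.175 0.037 0.153]
-6.5 [2.091 0.67  7.058] [ 0.107 -0.337  0.   ] rx mm -14.404418837575099 2.1916999999999973 [0.159 0.049 0.209]
-7.2 [1.366 0.585 7.775] [ 0.095 -0.273 -0.009] rx mm -1.781511997168448 2.6417 [0.179 0.052 0.279]
0.12783224457252382 37.6417
```

View pics/c23.png

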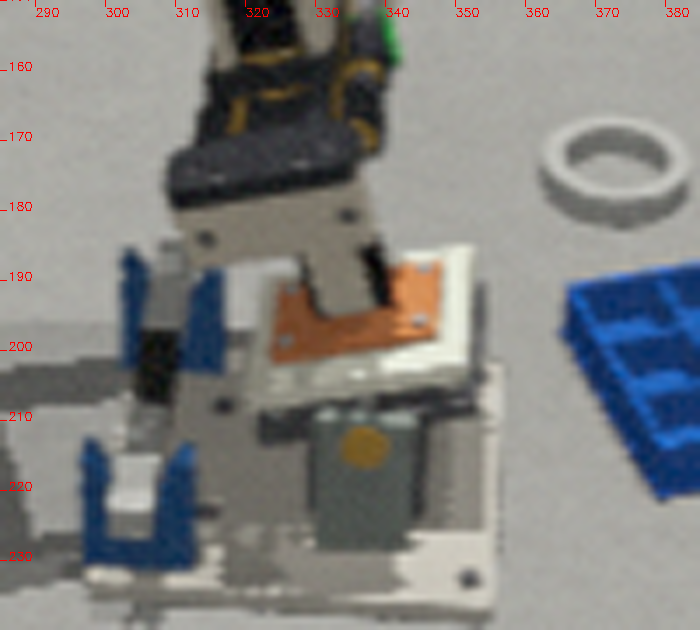

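View pics/c24.png

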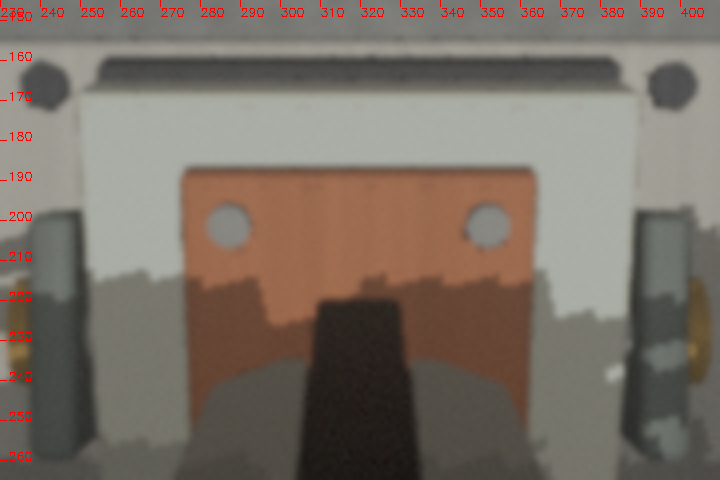

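```bash
python3 - <<'E'
from fits import *
from rig import env
p,r,c=pickle.load(open('w11.pkl','rb')); T=np.array(c['T_tool_cam']);R=T[:3,:3].T
cam={k:c[k] for k in('fx','fy','cx','cy','k1')};cam['R']=R;cam['t']=-R@T[:3,3]
for dx in(-3,0,3): print(dx,proj(cam,[[45+dx,-40,10.6],[45+dx,40,10.6],[35,-25,4.6]]).ravel())
a=[env.read_contact_force()];v=env.read_joint_vel();
print(a,v,env.read_time())
E
```

```text
-3 [248.57 172.76 389.55 172.8  274.07 187.38]
0 [248.23 167.54 389.89 167.58 274.07 187.38]
3 [247.88 162.28 390.24 162.31 274.07 187.38]
[array([ 0.75, -0.18,  6.25])] [ 0.01  0.13  0.02 -0.1  -0.08 -0.02] 37.6417
```

The slide is centred (edge row 167.5, predicted 167.54), flush by the moment check, and pressed at about 7.8 N. Handing in.

```bash
python3 - <<'E'
from rig import env
env.job_done(); print(env.read_time())
E
```

```text
the job is handed in; nothing more can be done
the job is handed in; nothing more can be done
```

I laid the catch bar in both notches and released it. The copper slide is gripped by its fin and held flush on the sloped face, pressing it about half way in. I handed the job in at about 37.6 s; the interface gave no verdict.

**Bar:** I gripped it near its end, outside the post, because opening the fingers at its middle would have hit the tilted head. My fit from the wrist picture put its centre 0.6 mm across and -6.5 mm along from the seat centre, with 0.005 rad skew. The side picture shows it down in both notches.

**Slide:** I used the smaller copper one.
- **Centring:** the last wrist picture shows it centred to within about 1 mm and square with the face.
- **Tilt:** I trimmed it to 0.2575 rad using the wrist moment.
- **Press:** the normal force is about 7.8 N, which puts the face in by about 5.8 mm. That depth is worked out from the force, because I could not read the joint directly.
- **Clearances:** the final pictures show the slide clear of the bar and still firmly gripped.

**Where checks disagreed:**
- **Slope:** single-picture estimates ranged from 0.22 to 0.28 rad, so I relied on the moment, which jumped as contact moved from the upper to the lower edge between 0.25 and 0.265 rad.
- **Widths:** measured widths in the wrist pictures came out about 2% smaller than predicted for both slide and face, so I put it down to calibration.
- **Friction:** a sideways force of about 1.4 N remained at the end.

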